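# Find the free hatch of the service box and push it open

## Task

Three of the four hatches of the blue service box are blocked from below and one is free: press on the rubber pads, gently, to find the hatch that rocks, then push its raised end over until that hatch stands fully open, upright, and let go of it. Do it with the fingers alone, without picking anything up, do not force a blocked hatch, and leave the things lying round about where they are.

Things in the scene. Friction and masses are not known exactly. Their poses are not given: they have to be found in the camera images.
- service_box: blue metal box fixed to the table, 212 (its x) x 94 (its y) x 120 mm high; the space under the hatches is 50 mm deep; origin: centre of underside, z up. Flush in its top, side by side along x, 50 mm apart: four identical steel hatches with 4 mm ribs between and 6 mm rails along the edges. Unseen packing pieces under the padded ends of three hatches stop them (they give under 1 mm); which one is free varies
- hatch_1 (a joint): tip angle of hatch 1 (1 at the box's -x end, 4 at +x), rad, about an axle along the box's x at its y = +6, z = 117.5 mm: 0 = shut, flush; grows as the short padded end (+y) sinks and the long end (-y) rises; 1.57 = upright, 1.9 = leaning back on its stop. Slightly stiff: a free hatch moves with about 2 to 3 N on the pad and stays where it is left
- hatch_1_press (a point): where to press hatch 1 (a plate 44.5 mm in x, 80 mm in y, 5 mm thick): centre of the top of its soft black rubber pad (36 x 18 mm, 6 mm proud of the plate, squashes 1 mm per 4 N, 5 mm at most), 23 mm from the axle (the plate ends at 34 mm); 126 mm above the table while shut; moves with the hatch
- hatch_1_lip (a point): middle of the outer edge (red line) of hatch 1's long end, 46 mm from the axle towards the box's -y, at half the plate's thickness; rises as the hatch tips; once it has risen 25 mm or more, push against the underside below this edge (not on the edge itself), from outside towards the box's +y, to open the hatch
- hatch_2 (a joint): tip angle of hatch 2 (1 at the box's -x end, 4 at +x), rad, about an axle along the box's x at its y = +6, z = 117.5 mm: 0 = shut, flush; grows as the short padded end (+y) sinks and the long end (-y) rises; 1.57 = upright, 1.9 = leaning back on its stop. Slightly stiff: a free hatch moves with about 2 to 3 N on the pad and stays where it is left
- hatch_2_press (a point): where to press hatch 2 (a plate 44.5 mm in x, 80 mm in y, 5 mm thick): centre of the top of its soft black rubber pad (36 x 18 mm, 6 mm proud of the plate, squashes 1 mm per 4 N, 5 mm at most), 23 mm from the axle (the plate ends at 34 mm); 126 mm above the table while shut; moves with the hatch
- hatch_2_lip (a point): middle of the outer edge (red line) of hatch 2's long end, 46 mm from the axle towards the box's -y, at half the plate's thickness; rises as the hatch tips; once it has risen 25 mm or more, push against the underside below this edge (not on the edge itself), from outside towards the box's +y, to open the hatch
- hatch_3 (a joint): tip angle of hatch 3 (1 at the box's -x end, 4 at +x), rad, about an axle along the box's x at its y = +6, z = 117.5 mm: 0 = shut, flush; grows as the short padded end (+y) sinks and the long end (-y) rises; 1.57 = upright, 1.9 = leaning back on its stop. Slightly stiff: a free hatch moves with about 2 to 3 N on the pad and stays where it is left
- hatch_3_press (a point): where to press hatch 3 (a plate 44.5 mm in x, 80 mm in y, 5 mm thick): centre of the top of its soft black rubber pad (36 x 18 mm, 6 mm proud of the plate, squashes 1 mm per 4 N, 5 mm at most), 23 mm from the axle (the plate ends at 34 mm); 126 mm above the table while shut; moves with the hatch
- hatch_3_lip (a point): middle of the outer edge (red line) of hatch 3's long end, 46 mm from the axle towards the box's -y, at half the plate's thickness; rises as the hatch tips; once it has risen 25 mm or more, push against the underside below this edge (not on the edge itself), from outside towards the box's +y, to open the hatch
- hatch_4 (a joint): tip angle of hatch 4 (1 at the box's -x end, 4 at +x), rad, about an axle along the box's x at its y = +6, z = 117.5 mm: 0 = shut, flush; grows as the short padded end (+y) sinks and the long end (-y) rises; 1.57 = upright, 1.9 = leaning back on its stop. Slightly stiff: a free hatch moves with about 2 to 3 N on the pad and stays where it is left
- hatch_4_press (a point): where to press hatch 4 (a plate 44.5 mm in x, 80 mm in y, 5 mm thick): centre of the top of its soft black rubber pad (36 x 18 mm, 6 mm proud of the plate, squashes 1 mm per 4 N, 5 mm at most), 23 mm from the axle (the plate ends at 34 mm); 126 mm above the table while shut; moves with the hatch
- hatch_4_lip (a point): middle of the outer edge (red line) of hatch 4's long end, 46 mm from the axle towards the box's -y, at half the plate's thickness; rises as the hatch tips; once it has risen 25 mm or more, push against the underside below this edge (not on the edge itself), from outside towards the box's +y, to open the hatch
- screw_tin: round white screw-top tin, 51 mm across, 42 mm high; loose bystander, origin at the centre of its underside
- cork_block: brown cork sanding block, 50 x 90 x 28 mm; loose bystander, origin at the centre of its underside
- tape_roll: lilac roll of tape lying flat, 68 mm across, 18 mm high; loose bystander, origin at the centre of its underside
- driver_yellow: screwdriver with a yellow handle, 166 mm long, 23 mm thick; loose bystander, origin at the centre of its underside
- marker: black marker pen, 126 mm long, 16 mm thick; loose bystander, origin at the centre of its underside

How it is judged:
By the outcome, as a careful person would: the job done as asked, in the order asked, and still so for the second after the job is handed in, with the robot touching nothing.
It also fails if it takes over 48 s, if anything falls off the work surface, if the arm or the gripper's body presses on something with over 40 N, if the wrist force passes 120 N, or if a joint passes its speed limit or range.

## Robot

A 6-joint arm with a two-finger parallel gripper is mounted at the origin on the work surface; the furniture and walls round the work are solid. World frame = base frame: x ahead of the robot, y to its left, z up, the work surface at z = 0. Lengths are in m, angles in degrees, forces in N, time in s.
With the tool pointing down it reaches from about 0.4 to 0.825 m from the base axis. Payload 7 kg.
Tool frame: the origin (TCP) lies midway between the tips of the shut fingers; the grasp point (between the pads) lies r.hold_point_z behind it (r.hold_point_z is the distance from the TCP to the grasp point, in m); z points along the fingers, x is the direction in which the jaws open and shut, and the axes are right-handed (so a half turn about z gives the same grasp; the last joint's range is limited). The gripper opens to 88 mm and grips with 3 to 60 N. Pads are 19 mm wide; open, the fingers measure 130 mm over their backs; the gripper's body (78 mm by 193 mm) begins 47 mm behind the grasp point.
Start: joints at [-60.327, 20.546, 0.682, 0, -70.136, -16.507], TCP at [0.154, -0.657, 0.227] pointing down, gripper open.
Joint ranges: [-176.03, 176.03], [-82.01, 121.73], [-58.28, 71.71], [-173.87, 95.51], [-174.79, -0.11], [-173.66, 173.66]. Speed limits (degrees/s): [136.94, 136.94, 172.46, 180, 180, 180].

## Interface

Orientations are given as [roll, pitch, yaw] about the fixed x, y, z axes, in that order (R = Rz(yaw) Ry(pitch) Rx(roll)).
In Python, from plant import get_state, viewer, close_job, r gives the robot as it stands.
- The arm moves only by the tool apply_moves, never from a script. Its argument "plan" is a list of rows, each a list of 3 entries, a list of its own where there are three numbers: the closure in counts, from 0 (fully open) to 255 (shut), then the shift along the tool's x, y, z in units of 50 mm (1.0 is 50 mm), then the turn about the tool's z in units of 6 degrees (1.0 is 6 degrees). A call has 1 to 12 rows; each row shifts and turns the commanded pose from where the row before left it, along the tool's axes as they then stand; what a row does not reach is not made up. A row lasts 1/8 s, in which the tool goes at most 62.5 mm and 10.7 degrees, less where a joint would pass 70% of its speed; a pose out of reach is approached as far as the arm can. A call is refused whole if a number of a shift passes 1 or a number of a turn 1, either way. A call with a gripper value outside its range is refused whole. The fingers move at their own pace and stop on an object; "squeeze" is the grip in N (left out, the last holds). Time passes only in rows, so rows that do not move let the fingers close. It gives the time, the measured TCP pose, the force and the opening at its end, in the units of the state.
- get_state(): the state, without advancing time (a new reading comes with each control period).
- viewer.capture(name): name is "scene" or "top" or "wrist"; returns a dict with "frame" (420x560x3 uint8, blue, green, red), "K" (3x3 intrinsics, pixels), "R" (3x3) and "t" (3): a world point X has camera coordinates R X + t; the wrist camera has in their place "mount" (4x4, takes a point from camera to tool coordinates, whose origin is the TCP and whose axes are the tool frame's). Camera axes: x right, y down, z forward; pixel columns grow to the right and rows downward; lengths in m; the calibration is good to about 2 mm. A picture is of the moment at which its call begins: read the wrist's pose just before it. There is no depth.
- close_job(): hands the job in, once; it reports no verdict.
The state is a dict: "time_s": time; "joints": joint angles; "qd": joint speeds; "joint_torque": joint torques, N m; "tcp_pos": TCP position; "eef_rot": TCP orientation; "contact_force": force on the tool from outside, world axes, zero at the start; "moment": the same for the moment, N m; "gripper_width": finger opening in m.
Only numpy, scipy, OpenCV 4.12 (cv2) and the standard library are available. Lean on these libraries where they do the work, as an engineer would, in place of code of your own. Each camera call takes 0.05 s, during which the arm holds its last target.

## Working session

There is one attempt and no reset: what is moved stays moved. The work goes in short steps, Python scripts to look and compute and a tool call to move; the robot and the scene stay as the last step left them, time stands still between calls to the robot, and variables do not carry over. Pictures are saved under pics/ and viewed, and the job is handed in when it is done.

Besides the shell and the picture viewer there is one more tool, called as name(argument=value, ...) on one line, values as JSON. apply_moves: Moves the arm, as the interface text tells. Its arguments: {"type":"object","properties":{"plan":{"type":"array","items":{"type":"array"}},"squeeze":{"type":"number"}},"required":["plan"]}

```bash
mkdir -p pics
python3 - <<'E'
from plant import get_state, viewer, r
import cv2
print(get_state()); print(r.hold_point_z)
for n in ("scene","top","wrist"):
    c=viewer.capture(n); cv2.imwrite(f"pics/{n}0.png",c["frame"])
    print(n,{k:v.tolist() for k,v in c.items() if k!="frame"})
E
```

```text
{'time_s': 0.0, 'joints': array([-6.03275835e+01,  2.05911186e+01,  6.34533739e-01, -2.01477980e-02,
       -7.01351721e+01, -1.65073676e+01]), 'qd': array([ 0.07138215,  0.03321851, -0.01975265, -0.05780452,  0.01514011,
       -0.0856085 ]), 'joint_torque': array([ 1.02368849e-03, -5.82727182e+01,  2.93052775e+01,  6.99730530e+00,
        6.86197905e-03, -2.02287520e-04]), 'tcp_pos': array([ 0.15360883, -0.65679698,  0.22563194]), 'eef_rot': array([-1.79992085e+02, -9.33570547e-02,  1.03158181e+02]), 'contact_force': array([ 0.37678995, -1.38075748,  0.29684851]), 'moment': array([ 0.03270395, -0.01790739,  0.023478  ]), 'gripper_width': 0.08757816799680433}
0.0188
scene {'K': [[503.312780652449, 0.0, 290.55121033226465], [0.0, 503.312780652449, 210.01318201853607], [0.0, 0.0, 1.0]], 'R': [[-0.6299596573614498, -0.7764670330584154, 0.015804324424222225], [-0.6027977361659399, 0.476025519957079, -0.640339436254562], [0.48967920046726726, -0.41291482284250114, -0.7679294431825644]], 't': [0.26140365547542654, 0.4305285282392028, 0.9207735471013464]}
top {'K': [[421.1276172499784, 0.0, 281.8015761136471], [0.0, 421.1276172499784, 208.80403865619346], [0.0, 0.0, 1.0]], 'R': [[0.01829206124734966, -0.9998085631947097, 0.006945319132580553], [-0.9851397273442556, -0.019209321487590053, -0.1706772380139552], [0.17077797897682573, -0.0037200713053095464, -0.9853025134272594]], 't': [-0.133148483870131, 0.5581154484830092, 0.9858797210881693]}
wrist {'K': [[334.11916357010296, 0.0, 274.63030907297804], [0.0, 334.11916357010296, 218.38608750650548], [0.0, 0.0, 1.0]], 'mount': [[0.999999830456018, -0.0002175635254903188, 0.0005401426178738665, -0.00013054687189739678], [3.825990878793402e-05, 0.9501256856043726, 0.311867247544528, -0.0861585910282898], [-0.0005810543129923699, -0.3118671740035057, 0.9501255328402411, -0.15733076771606982], [0.0, 0.0, 0.0, 1.0]]}
```

View pics/scene0.png

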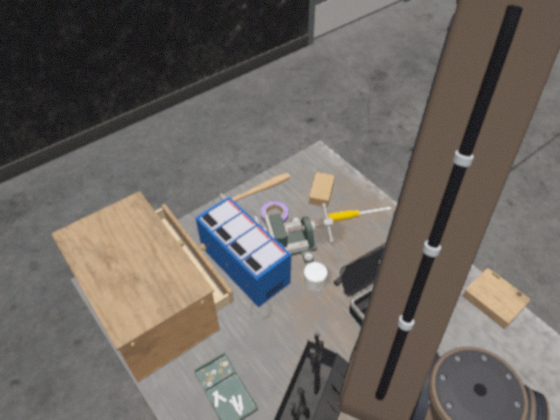

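View pics/top0.png

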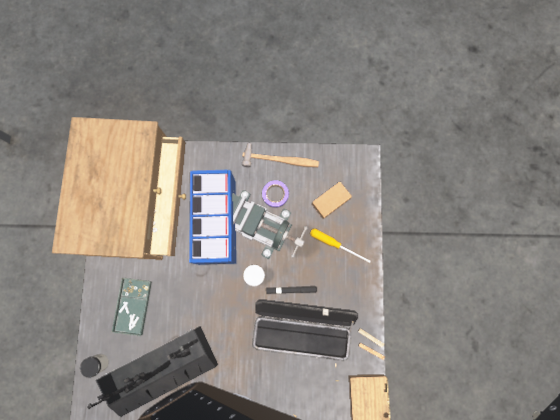

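Run:
```python
import cv2
a=cv2.imread("pics/top0.png")[110:300,50:330]; cv2.imwrite("pics/topz.png",cv2.resize(a,None,fx=2.8,fy=2.8,interpolation=cv2.INTER_CUBIC))
a=cv2.imread("pics/scene0.png")[160:360,50:330]; cv2.imwrite("pics/scenez.png",cv2.resize(a,None,fx=2.8,fy=2.8,interpolation=cv2.INTER_CUBIC))
```

```text
(no output)
```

View pics/topz.png

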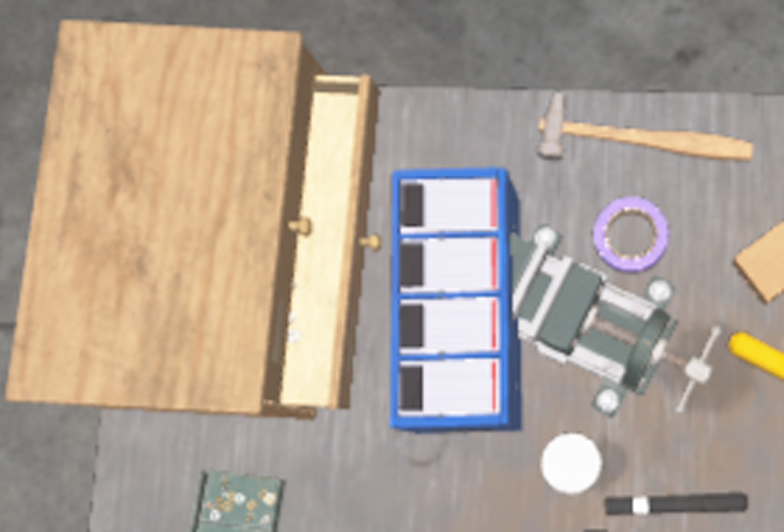

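View pics/scenez.png

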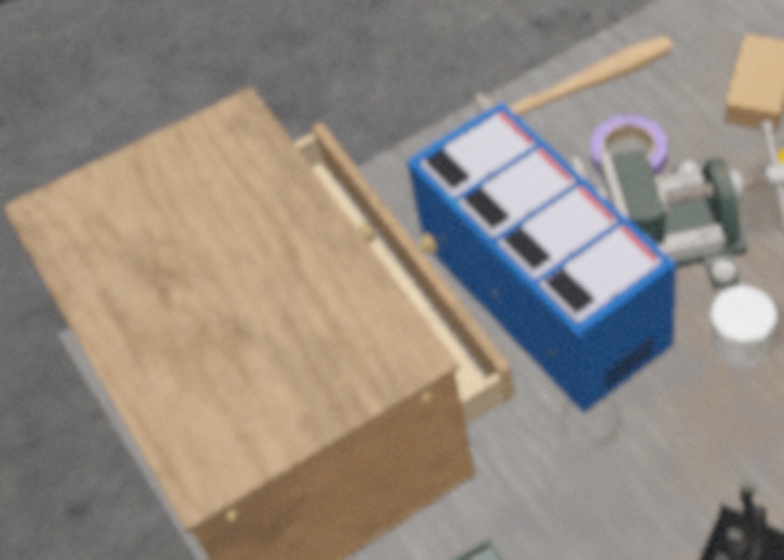

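View pics/wrist0.png

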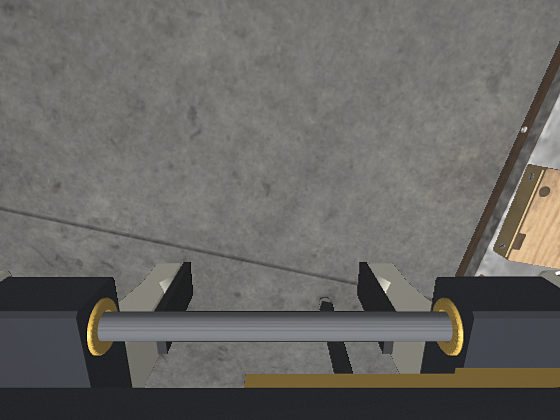

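```bash
cat > h.py <<'E'
import numpy as np, cv2
from plant import get_state, viewer, r
from scipy.spatial.transform import Rotation as Rr
def ray(c,uv):
    d=np.linalg.inv(c["K"])@np.array([uv[0],uv[1],1.]); R=np.array(c["R"]);t=np.array(c["t"])
    return -R.T@t, R.T@d
def onz(c,uv,z):
    o,d=ray(c,uv); return o+d*(z-o[2])/d[2]
def tri(c1,u1,c2,u2):
    o1,d1=ray(c1,u1);o2,d2=ray(c2,u2)
    A=np.stack([d1,-d2],1); s=np.linalg.lstsq(A,o2-o1,rcond=None)[0]
    a=o1+d1*s[0];b=o2+d2*s[1]; return (a+b)/2,np.linalg.norm(a-b)
E
python3 - <<'E'
from h import *
np.set_printoptions(precision=4,suppress=True)
T=viewer.capture("top");S=viewer.capture("scene")
for n,c,roi in (("top",T,(160,270,185,240)),("scene",S,(190,310,190,300))):
    f=c["frame"];hsv=cv2.cvtColor(f,cv2.COLOR_BGR2HSV)
    m=cv2.inRange(f,(0,0,0),(70,60,60)); m2=np.zeros_like(m);a,b,cc,d=roi;m2[a:b,cc:d]=m[a:b,cc:d]
    k,l,st,ce=cv2.connectedComponentsWithStats(m2)
    for i in range(1,k):
        if st[i,4]>25: print(n,"pad",st[i],ce[i],onz(c,ce[i],.126))
    red=cv2.inRange(f,(0,0,150),(150,150,255));m2[:]=0;m2[a:b,cc:d]=red[a:b,cc:d]
    k,l,st,ce=cv2.connectedComponentsWithStats(m2)
    for i in range(1,k):
        if st[i,4]>5: print(n,"red",st[i],ce[i],onz(c,ce[i],.12))
z2=lambda u,v,ox,oy:(ox+(u+.5)/2.8-.5,oy+(v+.5)/2.8-.5)
tp=lambda u,v:z2(u,v,50,110); sc=lambda u,v:z2(u,v,50,160)
for n,a,b in (("box farleft",(393,171),(410,160)),("box nearleft",(392,428),(583,333)),("box nearright",(508,428),(672,264)),("box farright",(503,170),(503,104)),
 ("chest far",(299,33),(253,88)),("chest near",(263,403),(456,368)),("drawer far",(372,77),(322,125)),("drawer near",(347,407),(510,388)),("knob",(377,242),(430,243)),
 ("vise jaw",(596,275),(640,150)),("vise post",(545,236),(578,165))):
    p,e=tri(T,tp(*a),S,sc(*b)); print(n,p,e)
E
```

```text
top red [185 194   2   6   7] [185.2857 196.2857] [0.5729 0.0994 0.12  ]
top red [226 196   1  16  16] [226.  203.5] [0.5579 0.0055 0.12  ]
top red [226 218   1  16  16] [226.  225.5] [0.5073 0.0034 0.12  ]
top red [226 240   1  16  16] [226.  247.5] [0.4575 0.0014 0.12  ]
top red [236 258   2   7   8] [236.875 261.375] [ 0.427  -0.0242  0.12  ]
top red [207 265   4   5  11] [208.3636 267.4545] [0.4124 0.0388 0.12  ]
scene pad [205 215   9   9  36] [209.0278 219.1389] [0.6065 0.0746 0.126 ]
scene pad [218 229  11  10  41] [223.2195 233.6098] [0.5549 0.0727 0.126 ]
scene pad [233 244  10  10  42] [237.8095 248.4762] [0.5042 0.0708 0.126 ]
scene pad [248 259  11  10  47] [253.     263.4255] [0.4548 0.0681 0.126 ]
scene red [226 190   7   6  12] [229.6667 192.5   ] [ 0.6474 -0.0072  0.12  ]
scene red [235 190  33  12  59] [251.2712 194.2881] [ 0.6125 -0.0426  0.12  ]
scene red [200 204   9   6  15] [203.8667 206.8667] [0.6475 0.0622 0.12  ]
scene red [275 205   6   3   6] [277.5    205.6667] [ 0.5488 -0.0685  0.12  ]
scene red [266 206   5   6   7] [267.4286 208.1429] [ 0.557  -0.0465  
[... 1355 characters left out ...]
12  ]
scene red [260 306   4   4   6] [261.5    307.6667] [0.3666 0.1131 0.12  ]
box farleft [0.633  0.0915 0.1213] 0.00022059867064195003
box nearleft [0.4223 0.0804 0.1217] 0.00041491789374751507
box nearright [ 0.4268 -0.0092  0.1207] 0.00690977581909003
box farright [0.6361 0.0011 0.1208] 0.000609451366054422
chest far [0.7335 0.1629 0.1667] 0.0004200213768056264
chest near [0.438  0.1743 0.1517] 0.0014089577613083442
drawer far [0.7225 0.12   0.1007] 0.00357429414367414
drawer near [0.4427 0.1313 0.0708] 0.0036494351292779116
knob [0.5812 0.1107 0.0832] 0.0014613593386273657
vise jaw [ 0.5564 -0.0766  0.08  ] 6.514902506779988e-05
vise post [ 0.5902 -0.0329  0.0625] 0.007106008634279106
```

Run:
```python
import numpy as np
N=16
r=np.linspace(.6746,.4603,N+1);a=np.radians(np.linspace(-76.84,8.5,N+1));z=np.linspace(.2256,.150,N+1)
P=np.stack([r*np.cos(a),r*np.sin(a),z],1); yaw=103.16
for i in range(N):
    d=P[i+1]-P[i]; y=np.radians(yaw)
    X=np.array([np.cos(y),np.sin(y),0]);Y=np.array([np.sin(y),-np.cos(y),0])
    print([255,[round(d@X/.05,3),round(d@Y/.05,3),round(-d[2]/.05,3)],-.826]); yaw+=.826*6
print(yaw)
```

```text
[255, [np.float64(0.325), np.float64(1.229), np.float64(0.095)], -0.826]
[255, [np.float64(0.332), np.float64(1.202), np.float64(0.094)], -0.826]
[255, [np.float64(0.338), np.float64(1.175), np.float64(0.095)], -0.826]
[255, [np.float64(0.344), np.float64(1.148), np.float64(0.095)], -0.826]
[255, [np.float64(0.35), np.float64(1.121), np.float64(0.095)], -0.826]
[255, [np.float64(0.356), np.float64(1.094), np.float64(0.095)], -0.826]
[255, [np.float64(0.361), np.float64(1.066), np.float64(0.094)], -0.826]
[255, [np.float64(0.365), np.float64(1.039), np.float64(0.095)], -0.826]
[255, [np.float64(0.37), np.float64(1.012), np.float64(0.095)], -0.826]
[255, [np.float64(0.374), np.float64(0.985), np.float64(0.094)], -0.826]
[255, [np.float64(0.377), np.float64(0.957), np.float64(0.095)], -0.826]
[255, [np.float64(0.381), np.float64(0.93), np.float64(0.095)], -0.826]
[255, [np.float64(0.384), np.float64(0.903), np.float64(0.095)], -0.826]
[255, [np.float64(0.386), np.float64(0.876), np.float64(0.095)], -0.826]
[255, [np.float64(0.389), np.float64(0.848), np.float64(0.094)], -0.826]
[255, [np.float64(0.391), np.float64(0.821), np.float64(0.095)], -0.826]
182.4559999999999
```

apply_moves(plan=[[255,[0.26,0.96,0],-0.66],[255,[0.26,0.96,0],-0.66],[255,[0.27,0.95,0],-0.66],[255,[0.27,0.93,0],-0.66],[255,[0.28,0.91,0],-0.66],[255,[0.28,0.89,0],-0.66],[255,[0.28,0.87,0],-0.66],[255,[0.29,0.85,0],-0.66],[255,[0.29,0.84,0],-0.66],[255,[0.29,0.82,0],-0.66]], squeeze=20)

```text
time_s: 1.5
tcp_pos: [0.4634, -0.3174, 0.2265]
eef_rot: [180.0, 0.0, 142.9]
contact_force: [0.3, -0.2, 0.2]
gripper_width: 0.0006
```

apply_moves(plan=[[255,[0.3,0.82,0.1],-0.66],[255,[0.3,0.81,0.1],-0.66],[255,[0.3,0.79,0.1],-0.66],[255,[0.3,0.78,0.1],-0.66],[255,[0.3,0.76,0.1],-0.66],[255,[0.31,0.74,0.1],-0.66],[255,[0.31,0.73,0.1],-0.66],[255,[0.31,0.71,0.1],-0.66],[255,[0.31,0.7,0.1],-0.66],[255,[0,0,0],-0.66],[255,[0,0,0],0]])

```text
time_s: 2.88
tcp_pos: [0.4628, 0.0427, 0.1817]
eef_rot: [180.0, 0.0, -177.6]
contact_force: [-0.7, -0.2, -0.3]
gripper_width: 0.0005
```

```bash
cat > to.py <<'E'
# relative shift in tool units to a world target
import sys
from h import *
s=get_state(); g=np.array(list(map(float,sys.argv[1:4]))); R=Rr.from_euler("xyz",s["eef_rot"],degrees=True)
print(s["tcp_pos"],s["eef_rot"],"F",s["contact_force"],"t",s["time_s"],"units",np.round(R.inv().apply(g-s["tcp_pos"])/.05,3))
if len(sys.argv)>4:
    for n in sys.argv[5:]:
        c=viewer.capture(n); cv2.imwrite(f"pics/{n}{sys.argv[4]}.png",c["frame"])
E
python3 to.py .4548 .0682 .140 1 wrist
```

```text
[0.46279186 0.04267991 0.18165949] [ 1.79995664e+02  9.04268783e-03 -1.77594838e+02] F [-0.6681463  -0.15421431 -0.25322367] t 2.875 units [0.138 0.517 0.833]
```

View pics/wrist1.png

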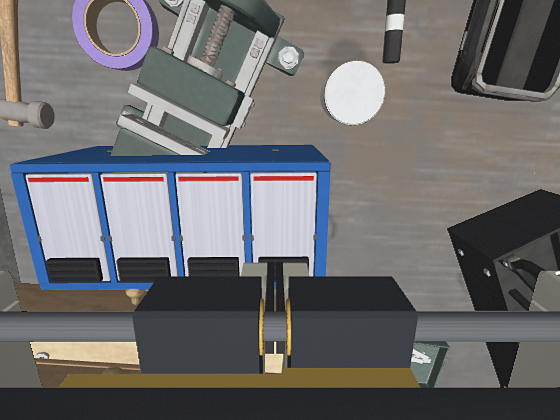

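```bash
cat >> h.py <<'E'
def wcap(name=None):
    s=get_state(); c=viewer.capture("wrist"); M=np.array(c["mount"])
    Rt=Rr.from_euler("xyz",s["eef_rot"],degrees=True).as_matrix()
    Rc=Rt@M[:3,:3]; o=Rt@M[:3,3]+s["tcp_pos"]
    c["R"]=Rc.T; c["t"]=-Rc.T@o
    if name: cv2.imwrite(f"pics/{name}.png",c["frame"])
    return c
E
python3 - <<'E'
from h import *
np.set_printoptions(precision=4,suppress=True)
c=wcap(); hsv=cv2.cvtColor(c["frame"],cv2.COLOR_BGR2HSV)
m=cv2.inRange(hsv,(0,120,120),(8,255,255))|cv2.inRange(hsv,(172,120,120),(180,255,255))
k,l,st,ce=cv2.connectedComponentsWithStats(m); P=[]
for i in range(1,k):
    if st[i,4]>40:
        p=onz(c,ce[i],.12);P.append(p);print(st[i],ce[i],p, "w",np.linalg.norm(onz(c,(st[i,0]-.5,ce[i][1]),.12)-onz(c,(st[i,0]+st[i,2]-.5,ce[i][1]),.12)))
P=np.array(P);q=np.polyfit(P[:,0],P[:,1],1);print(np.degrees(np.arctan(q[0])),P.mean(0))
b=cv2.inRange(hsv,(105,150,60),(125,255,255));k,l,st,ce=cv2.connectedComponentsWithStats(b);i=1+st[1:,4].argmax();print(st[i])
E
```

```text
[178 177  61   5 274] [209.2701 179.1277] [0.5069 0.0033 0.12  ] w 0.040532246314253076
[254 177  60   4 239] [283.3766 178.4937] [0.4577 0.0009 0.12  ] w 0.03982532434472724
[ 28 178  61   5 257] [ 59.4163 180.2957] [0.6065 0.0081 0.12  ] w 0.04061473926848695
[103 178  61   5 243] [132.4444 179.5514] [0.5579 0.0056 0.12  ] w 0.04056729502977345
2.761052918205396 [0.5323 0.0045 0.12  ]
[   10   145   320   145 11760]
```

apply_moves(plan=[[255,[0.15,0.52,0.4],0],[255,[0,0,0.6],0],[255,[0,0,0],0],[255,[0,0,0],0]])

```text
time_s: 3.48
tcp_pos: [0.455, 0.0677, 0.1324]
eef_rot: [-180.0, 0.0, -177.7]
contact_force: [0.6, 0.4, 0.5]
gripper_width: 0.0005
```

```bash
python3 to.py .4542 .0685 .126
```

```text
[0.45501283 0.06765372 0.13241342] [-1.79991741e+02  3.77030176e-02 -1.77691226e+02] F [0.61468374 0.41617725 0.50979306] t 3.475 units [0.016 0.018 0.128]
```

Descend in small steps.

apply_moves(plan=[[255,[0.02,0.02,0.12],0.05],[255,[0,0,0],0],[255,[0,0,0],0]])

```text
time_s: 3.85
tcp_pos: [0.4537, 0.069, 0.126]
eef_rot: [180.0, 0.0, -177.9]
contact_force: [0.3, 0.2, 1.7]
gripper_width: 0.0005
```

apply_moves(plan=[[255,[0,0,0.02],0],[255,[0,0,0],0]])

```text
time_s: 4.1
tcp_pos: [0.4536, 0.0691, 0.1249]
eef_rot: [180.0, 0.0, -177.9]
contact_force: [0.8, 1.8, 3.0]
gripper_width: 0.0007
```

apply_moves(plan=[[255,[0,0,0.01],0],[255,[0,0,0],0]])

```text
time_s: 4.35
tcp_pos: [0.4537, 0.0691, 0.1244]
eef_rot: [180.0, 0.0, -177.9]
contact_force: [-0.4, 1.2, 5.6]
gripper_width: 0.0005
```

apply_moves(plan=[[255,[0,0,0.01],0],[255,[0,0,0],0]])

```text
time_s: 4.6
tcp_pos: [0.4537, 0.0691, 0.124]
eef_rot: [180.0, 0.0, -177.9]
contact_force: [-0.9, 0.3, 6.9]
gripper_width: 0.0001
```

apply_moves(plan=[[255,[0,0,-0.2],-0.1],[255,[-0.5,-0.01,0],0],[255,[-0.5,-0.01,0],0],[255,[0,0,0.16],0],[255,[0,0,0],0],[255,[0,0,0.02],0],[255,[0,0,0],0]])

```text
time_s: 5.48
tcp_pos: [0.5031, 0.0702, 0.125]
eef_rot: [180.0, 0.0, -177.3]
contact_force: [1.5, 0.3, 3.6]
gripper_width: 0.0003
```

apply_moves(plan=[[255,[0,0,0.015],0],[255,[0,0,0],0]])

```text
time_s: 5.72
tcp_pos: [0.5031, 0.0701, 0.1243]
eef_rot: [-180.0, 0.0, -177.3]
contact_force: [0.7, 0.2, 7.0]
gripper_width: 0.0006
```

H2 blocked. On to H3.

apply_moves(plan=[[255,[0,0,-0.2],0],[255,[-0.51,0.01,0],0],[255,[-0.51,0,0],0],[255,[0,0,0.165],0],[255,[0,0,0],0],[255,[0,0,0.02],0],[255,[0,0,0],0]])

```text
time_s: 6.6
tcp_pos: [0.554, 0.0731, 0.1251]
eef_rot: [180.0, 0.0, -177.3]
contact_force: [1.3, 0.1, 3.0]
gripper_width: 0.0004
```

apply_moves(plan=[[255,[0,0,0.015],0],[255,[0,0,0],0]])

```text
time_s: 6.85
tcp_pos: [0.554, 0.0731, 0.1243]
eef_rot: [180.0, 0.0, -177.3]
contact_force: [-1.3, 0.7, 6.6]
gripper_width: 0.0003
```

apply_moves(plan=[[255,[0,0,-0.2],0],[255,[-0.5,0,0],0],[255,[-0.5,0,0],0],[255,[0,0,0.165],0],[255,[0,0,0],0],[255,[0,0,0.02],0],[255,[0,0,0],0]])

```text
time_s: 7.72
tcp_pos: [0.6034, 0.0752, 0.1247]
eef_rot: [-180.0, -0.0, -177.3]
contact_force: [-1.2, -1.5, 1.3]
gripper_width: 0.0006
```

apply_moves(plan=[[255,[0,0,0.015],0],[255,[0,0,0],0]])

```text
time_s: 7.98
tcp_pos: [0.6037, 0.0754, 0.124]
eef_rot: [-180.0, -0.0, -177.3]
contact_force: [-2.9, 0.2, 3.5]
gripper_width: 0.0003
```

apply_moves(plan=[[255,[0,0,0.02],0],[255,[0,0,0],0]])

```text
time_s: 8.22
tcp_pos: [0.604, 0.0756, 0.1227]
eef_rot: [180.0, -0.0, -177.3]
contact_force: [-2.7, 0.5, 2.9]
gripper_width: 0.0004
```

apply_moves(plan=[[255,[0,0,0.02],0],[255,[0,0,0],0]])

```text
time_s: 8.48
tcp_pos: [0.6042, 0.0757, 0.1218]
eef_rot: [180.0, 0.0, -177.3]
contact_force: [-2.1, 3.4, 2.3]
gripper_width: 0.0003
```

apply_moves(plan=[[255,[0,0,0.04],0],[255,[0,0,0.04],0],[255,[0,0,0],0]])

```text
time_s: 8.85
tcp_pos: [0.6045, 0.0755, 0.1177]
eef_rot: [-180.0, 0.0, -177.3]
contact_force: [0.0, 2.2, 2.5]
gripper_width: 0.0002
```

```bash
python3 to.py .6041 .0755 .112 2 wrist scene
```

```text
[0.60447415 0.07545652 0.11769099] [-1.79998958e+02  2.57657998e-02 -1.77326559e+02] F [2.67334048e-04 2.24579770e+00 2.52963733e+00] t 8.85 units [0.007 0.001 0.114]
```

View pics/wrist2.png

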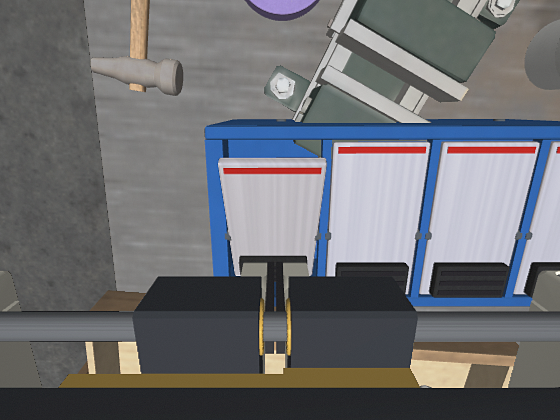

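apply_moves(plan=[[255,[0,0,0.04],0],[255,[0,0,0.04],0],[255,[0,0,0.04],0],[255,[0,0,0],0]])

```text
time_s: 9.45
tcp_pos: [0.6045, 0.0746, 0.112]
eef_rot: [-179.9, 0.0, -177.3]
contact_force: [0.3, -3.3, 3.0]
gripper_width: 0.0006
```

apply_moves(plan=[[255,[0,0,0.04],0],[255,[0,0,0.04],0],[255,[0,0,0],0]])

```text
time_s: 9.82
tcp_pos: [0.6044, 0.0746, 0.108]
eef_rot: [-179.9, 0.0, -177.3]
contact_force: [1.7, -5.4, 3.5]
gripper_width: 0.0003
```

```bash
python3 to.py .6041 .0755 .107 3 wrist scene
```

```text
[0.60436292 0.07460171 0.10796887] [-1.79944901e+02  8.79120281e-03 -1.77338384e+02] F [ 1.73546369 -5.40338132  3.51332   ] t 9.825 units [0.004 0.018 0.019]
```

View pics/wrist3.png

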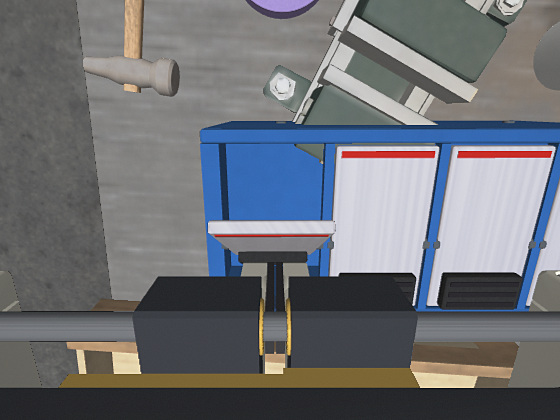

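apply_moves(plan=[[255,[0,0,-0.2],0],[255,[0,0,-0.6],0],[255,[0,0,-0.8],0],[255,[0,0,-0.2],0],[255,[0,0,0],0]])

```text
time_s: 10.55
tcp_pos: [0.6041, 0.0759, 0.1982]
eef_rot: [179.9, 0.1, -177.3]
contact_force: [-0.1, -0.1, -0.4]
gripper_width: 0.0004
```

```bash
python3 to.py .6041 .0755 .107 4 wrist scene top; python3 -c "
import cv2
a=cv2.imread('pics/scene4.png')[160:360,130:330]; cv2.imwrite('pics/scene4z.png',cv2.resize(a,None,fx=3,fy=3,interpolation=2))"
```

```text
[0.604114   0.07592222 0.19822651] [ 1.79936274e+02  5.13703010e-02 -1.77330110e+02] F [-0.09273814 -0.06818726 -0.38090813] t 10.55 units [ 0.002 -0.01   1.825]
```

View pics/wrist4.png

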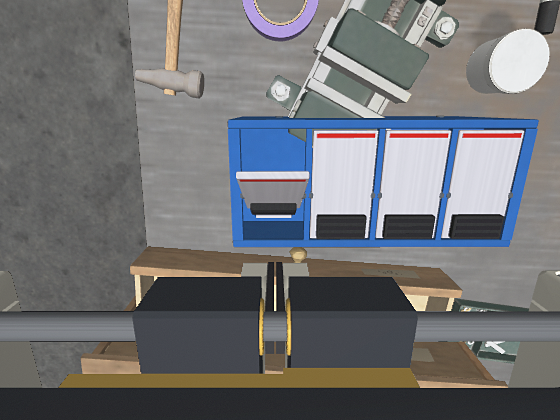

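View pics/scene4z.png

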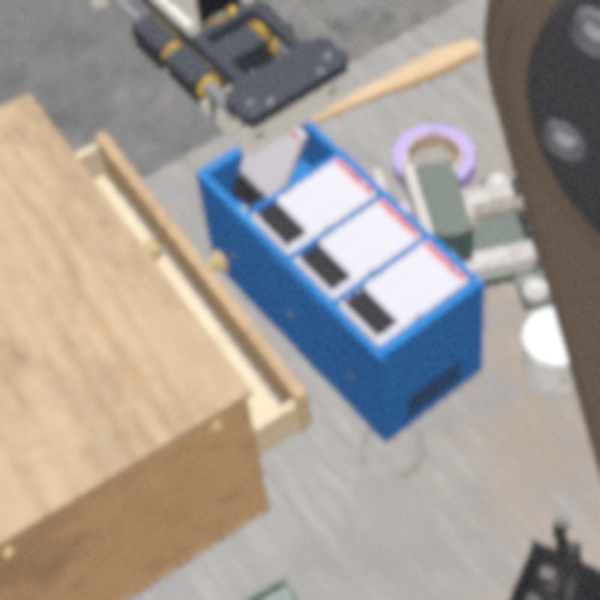

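Run:
```python
from h import *
c=wcap(); ya=np.radians(2.7);ex=np.array([np.cos(ya),np.sin(ya),0]);ey=np.array([-np.sin(ya),np.cos(ya),0]);b=np.array([.5305,.043,0])
ax=b+ex*.075+ey*.006+np.array([0,0,.1175])
best=[]
for th in range(20,110,5):
    t=np.radians(th);p=ax-ey*.046*np.cos(t)+np.array([0,0,.046*np.sin(t)])
    q=np.array(c["R"])@p+c["t"];q=np.array(c["K"])@q;print(th,(q[:2]/q[2]).round(1),p.round(4))
```

```text
20 [271.5 140. ] [0.6072 0.0093 0.1332]
25 [271.5 143. ] [0.6071 0.0109 0.1369]
30 [271.5 146.5] [0.607  0.0127 0.1405]
35 [271.4 150.6] [0.6069 0.0149 0.1439]
40 [271.4 155.3] [0.6068 0.0173 0.1471]
45 [271.4 160.4] [0.6067 0.02   0.15  ]
50 [271.4 166. ] [0.6065 0.023  0.1527]
55 [271.4 172. ] [0.6064 0.0262 0.1552]
60 [271.3 178.3] [0.6062 0.0296 0.1573]
65 [271.3 184.9] [0.606  0.0331 0.1592]
70 [271.3 191.6] [0.6059 0.0368 0.1607]
75 [271.4 198.4] [0.6057 0.0406 0.1619]
80 [271.4 205.1] [0.6055 0.0445 0.1628]
85 [271.4 211.8] [0.6053 0.0485 0.1633]
90 [271.4 218.3] [0.6051 0.0525 0.1635]
95 [271.4 224.5] [0.6049 0.0565 0.1633]
100 [271.5 230.4] [0.6048 0.0605 0.1628]
105 [271.5 235.9] [0.6046 0.0644 0.1619]
```

apply_moves(plan=[[255,[0,-0.86,0],0],[255,[0,-0.86,0],0],[255,[0,0,0.7],0],[255,[0,0,0.7],0],[255,[0,0,0],0]])

```text
time_s: 11.38
tcp_pos: [0.6057, -0.0112, 0.1244]
eef_rot: [-179.9, -0.4, -177.4]
contact_force: [0.6, -0.6, 0.5]
gripper_width: 0.0006
```

```bash
python3 to.py .6055 .0405 .128 5 wrist scene
```

```text
[ 0.60574496 -0.01117438  0.12437245] [-179.9341496    -0.39933489 -177.37785658] F [ 0.62969247 -0.6477527   0.4914886 ] t 11.375 units [-0.042  1.033 -0.074]
```

View pics/wrist5.png

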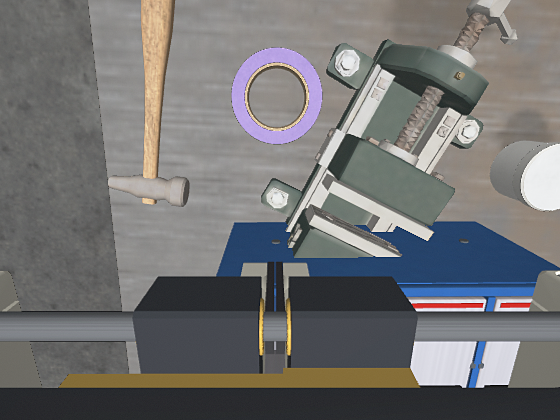

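apply_moves(plan=[[255,[0,0,-0.06],0],[255,[0,0.15,0],0],[255,[0,0.15,0],0],[255,[0,0.1,0],0],[255,[0,0.1,0],0],[255,[0,0,0],0]])

```text
time_s: 12.22
tcp_pos: [0.607, 0.0149, 0.1308]
eef_rot: [-180.0, -0.0, -177.3]
contact_force: [0.8, -0.2, 0.5]
gripper_width: 0.0004
```

apply_moves(plan=[[255,[0,0.08,0],0],[255,[0,0.08,0],0],[255,[0,0,0],0]])

```text
time_s: 12.6
tcp_pos: [0.6066, 0.0227, 0.1308]
eef_rot: [180.0, 0.0, -177.3]
contact_force: [0.6, -0.1, -0.3]
gripper_width: 0.0005
```

apply_moves(plan=[[255,[0,0.08,0],0],[255,[0,0.08,0],0],[255,[0,0,0],0]])

```text
time_s: 12.98
tcp_pos: [0.6062, 0.0309, 0.1307]
eef_rot: [180.0, -0.0, -177.3]
contact_force: [0.4, -1.1, 0.5]
gripper_width: 0.0006
```

apply_moves(plan=[[255,[0,0.08,0],0],[255,[0,0.08,0],0],[255,[0,0,0],0]])

```text
time_s: 13.35
tcp_pos: [0.6058, 0.0388, 0.1308]
eef_rot: [180.0, -0.0, -177.3]
contact_force: [0.0, -0.5, -0.3]
gripper_width: 0.0004
```

```bash
python3 to.py .6055 .0405 .130 6 wrist scene top; python3 -c "
import cv2
a=cv2.imread('pics/scene6.png')[160:360,130:330]; cv2.imwrite('pics/scene6z.png',cv2.resize(a,None,fx=3,fy=3,interpolation=2))"
```

```text
[0.60584548 0.03878126 0.13079204] [ 1.79995503e+02 -2.52752985e-04 -1.77316443e+02] F [ 0.00338263 -0.5294402  -0.29212853] t 13.35 units [0.005 0.035 0.016]
```

View pics/wrist6.png

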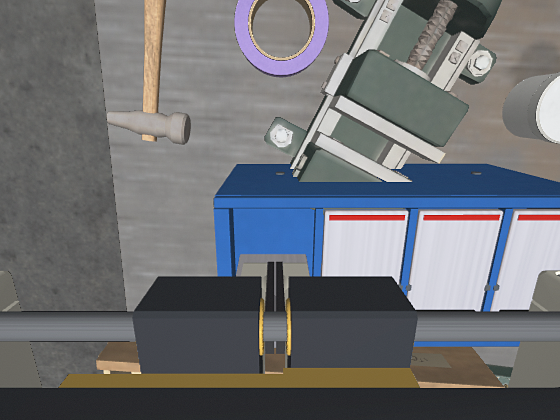

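View pics/scene6z.png

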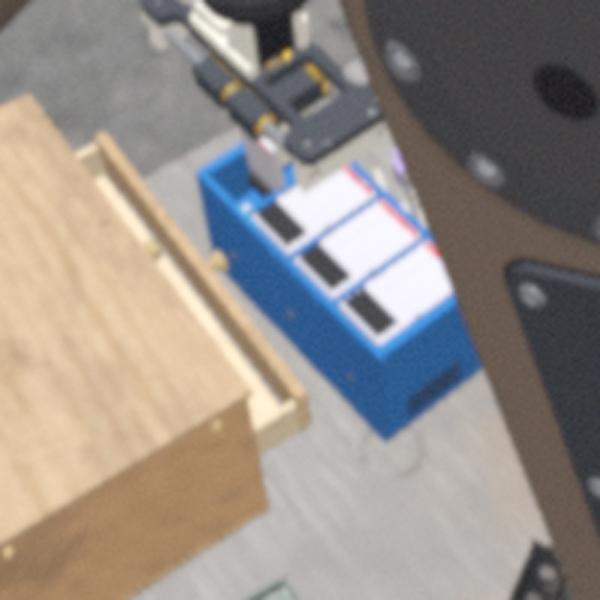

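apply_moves(plan=[[255,[0,0.06,0],0],[255,[0,0,0],0],[255,[0,0,0],0]])

```text
time_s: 13.88
tcp_pos: [0.6057, 0.0414, 0.1307]
eef_rot: [180.0, -0.0, -177.3]
contact_force: [0.6, -1.5, -0.7]
gripper_width: 0.0
```

apply_moves(plan=[[255,[0,-0.5,0],0],[255,[0,-0.5,0],0],[255,[0,0,-0.8],0],[255,[0,0,-0.8],0],[255,[0,0.8,0],0],[255,[0,0.8,0],0],[255,[0,0,0],0]])

```text
time_s: 14.75
tcp_pos: [0.6043, 0.0739, 0.211]
eef_rot: [180.0, 0.0, -177.2]
contact_force: [-0.1, 0.5, -0.3]
gripper_width: 0.0006
```

```bash
python3 to.py .6055 .0405 .130 7 wrist scene top; python3 -c "
import cv2
a=cv2.imread('pics/scene7.png')[160:360,130:330]; cv2.imwrite('pics/scene7z.png',cv2.resize(a,None,fx=3,fy=3,interpolation=2))"
python3 - <<'E'
from h import *
c=wcap(); ya=np.radians(2.7);ex=np.array([np.cos(ya),np.sin(ya),0]);ey=np.array([-np.sin(ya),np.cos(ya),0]);b=np.array([.5305,.043,0])
ax=b+ex*.075+ey*.006+np.array([0,0,.1175])
for th in range(60,115,5):
    t=np.radians(th);o=[]
    for h in (-.0025,.0025):
        p=ax-ey*(.046*np.cos(t)-h*np.sin(t))+np.array([0,0,.046*np.sin(t)+h*np.cos(t)])
        q=np.array(c["K"])@(np.array(c["R"])@p+c["t"]);o.append((q[:2]/q[2]).round(1))
    print(th,o)
E
```

```text
[0.60433663 0.07386874 0.2109747 ] [ 1.79952370e+02  3.44939147e-02 -1.77187426e+02] F [-0.12616423  0.50447986 -0.25504119] t 14.75 units [ 0.01  -0.669  1.619]
60 [array([272.9, 176.4]), array([272.9, 183.8])]
65 [array([272.9, 182.3]), array([272.9, 190. ])]
70 [array([272.9, 188.5]), array([272.9, 196.3])]
75 [array([272.9, 194.8]), array([272.9, 202.6])]
80 [array([272.9, 201.1]), array([272.9, 208.9])]
85 [array([272.9, 207.4]), array([272.9, 215. ])]
90 [array([272.9, 213.5]), array([272.9, 220.9])]
95 [array([272.9, 219.5]), array([272.9, 226.6])]
100 [array([272.9, 225.2]), array([273. , 231.9])]
105 [array([272.9, 230.6]), array([273. , 236.8])]
110 [array([273. , 235.6]), array([273. , 241.2])]
```

View pics/wrist7.png

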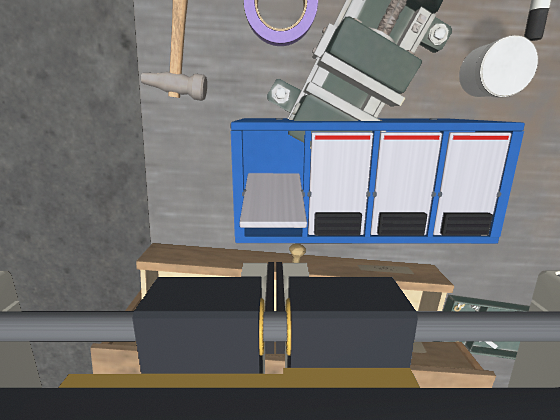

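View pics/scene7z.png

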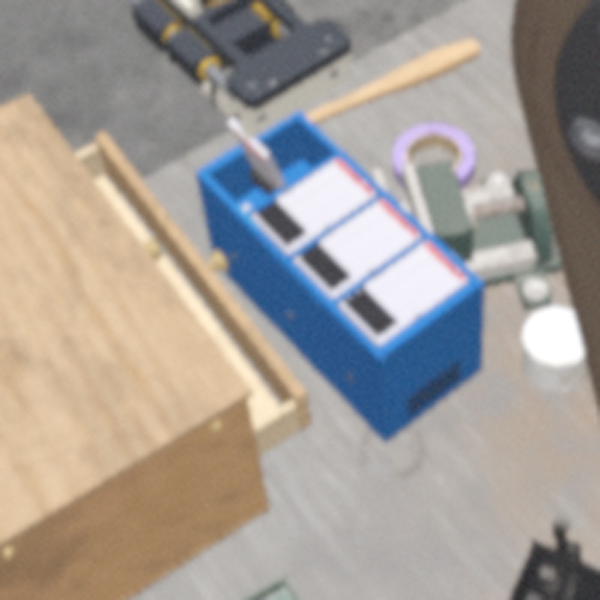

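apply_moves(plan=[[255,[0,0,-0.5],0],[255,[0,0,0],0],[255,[0,0,0],0],[255,[0,0,0],0],[255,[0,0,0],0],[255,[0,0,0],0]])

```text
time_s: 15.7
tcp_pos: [0.6042, 0.0714, 0.2355]
eef_rot: [-180.0, -0.0, -177.3]
contact_force: [-0.4, -0.2, 0.1]
gripper_width: 0.0004
```

```bash
python3 to.py .6055 .0405 .130 8 wrist
```

```text
[0.60424607 0.07138977 0.23550819] [-1.79990692e+02 -2.76235220e-02 -1.77331790e+02] F [-0.44319614 -0.24495135  0.08596149] t 15.7 units [ 0.003 -0.618  2.11 ]
```

View pics/wrist8.png

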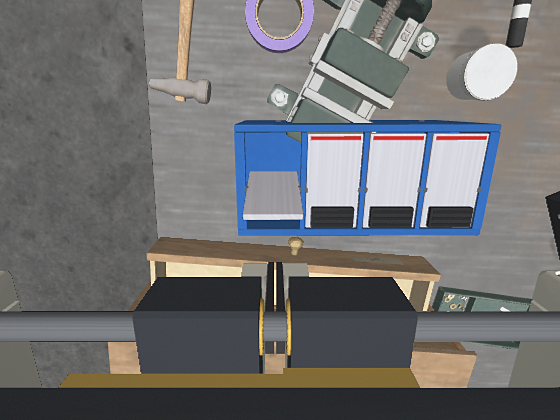

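The hatch (edge at about row 215, cols 243–303) still stands upright and the other three are shut.

```bash
python3 -c "
from plant import close_job; print(close_job())"
```

```text
the job is handed in; nothing more can be done
None
```

Hatch 4 was the free one. It now stands open, just past upright, and I handed the job in at about 16 s of the 48 s limit.

- **Finding it:** I pressed each pad with shut fingers. Hatches 1, 2 and 3 stopped firm, with the force rising to about 7 N at 2 mm, so I backed off each one. Hatch 4 kept sinking at about 2 to 3.5 N.
- **Opening it:** I pressed hatch 4 down to about 58°, then pushed its raised end over from the -y side with almost no force, and drew the fingers clear.
- **Last checks:** The wrist picture puts hatch 4 at about 95°, judged by eye from the edge rows. It looked unmoved about a second later, with the fingers some 70 mm above it and the force near zero. The other three hatches are shut. I touched none of the loose things, and those in view looked unmoved.
- **Side force:** Near the end of the deep press there was a sideways force of about 5 N, probably from the rail. It went away when I lifted.

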